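# Release the parcel scale's transport lock

## Task

Get the parcel scale ready for weighing: pull its bar-shaped transport lock knob straight up, turn it clockwise (seen from above) until its pointer faces the steel weighing plate, then push it back down fully home and let go. Leave the small round zero knob alone.

Things in the scene. Friction and masses are not known exactly. Their poses are not given: they have to be found in the camera images.
- scale: Grey parcel scale, fixed, 400 (x) by 320 (y) mm; origin under its centre, +x away from the console. Console top 50 mm above the table, on the robot's side; beyond it the steel weighing plate, top 66 mm, starting 79 mm past the knob axes. The lock knob and zero knob sit left and right on the console, 142 mm from the centre towards -x, 180 mm apart, in either order.
- lock_grip (a point): On the vertical axis of the lock knob, 12 mm below its top, 86 mm above the table when home; moves with it. Black disc 50 mm wide, 8 high, with an upright bar 44 long, 14 thick, 36 high to grip across; on an 84 mm aluminium bezel. Site x runs along the bar to its pointer end (white line), z up. Bezel: black dot = locked, dash = ready, towards the weighing plate (the scale's +x).
- lock_pull (a joint): How far the lock knob is pulled up, in m: 0 is fully home (start), 0.016 the upper stop. Friction of about 4 N holds it where it is left; no spring. Below about 0.009 a hidden key keeps it from turning; pulled up 12 mm or more it turns freely.
- lock_turn (a joint): Angle of the lock knob in rad, growing clockwise seen from above: about 0 locked (start, -0.08 to 0.10), 1.31 (75 degrees) ready, pointer straight at the weighing plate; stops at -0.10 and 1.41. Turning takes about 0.06 N m. Between about 0.25 and 1.06 the knob cannot be pushed in.
- zero_mark (a point): Outer end of the white line on top of the zero knob, 13 mm off its axis, 74 mm above the table. That knob is plain, round and black, 30 mm across and 20 mm high on a 48 mm bezel; it turns easily and must not be turned.

How it is judged:
By the outcome, as a careful person would: the job done as asked, in the order asked, and still so for the second after the job is handed in, with the robot touching nothing.
It also fails if it takes over 40 s, if anything falls off the work surface, if the arm or the gripper's body presses on something with over 40 N, if the wrist force passes 120 N, or if a joint passes its speed limit or range.

## Robot

A 6-joint arm with a two-finger parallel gripper is mounted at the origin on the work surface. World frame = base frame: x ahead of the robot, y to its left, z up, the work surface at z = 0. Lengths are in mm, angles in rad, forces in N, time in s.
With the tool pointing down it reaches from about 350 to 775 mm from the base axis. Payload 7.3 kg.
Tool frame: the origin (TCP) lies at the very end of the fingers, on their centre line; the grasp point (between the pads) lies 19 mm behind it; z points along the fingers, y is the line along which they close (so a half turn about z gives the same grasp; the last joint's range is limited). The gripper opens to 92 mm and grips with 3 to 60 N. Pads are 19 mm wide; open, the fingers measure 130 mm over their backs; the gripper's body (75 mm by 190 mm) begins 47 mm behind the grasp point.
Start: joints at [1.046, 0.342, 1.524, -0, 1.275, -0.146], TCP at [194.135, 487.808, 226.741] pointing down, gripper open.
Joint ranges: [-2.53, 2.53], [-0.77, 2.02], [0.04, 2.7], [-1, 4.14], [0.28, 2.66], [-3.11, 3.11]. Speed limits (rad/s): [2.57, 2.57, 3.14, 3.14, 3.14, 3.14].

## Interface

Orientations are given as [roll, pitch, yaw] about the fixed x, y, z axes, in that order (R = Rz(yaw) Ry(pitch) Rx(roll)).
In Python, from plant import * gives the robot as it stands.
- The arm moves only by the tool arm_command, never from a script. Its arguments are lists of equal length, an entry for each row: "gripper": the finger opening in mm, from 0 to 91.8; "dp": the shift along the tool's x, y, z in units of 25 mm (1.0 is 25 mm), a list of three; "twist": the turn about the tool's z in units of 5 degrees (1.0 is 5 degrees). A call has exactly 5 rows; each row shifts and turns the commanded pose from where the row before left it, along the tool's axes as they then stand; what a row does not reach is not made up. A row lasts 1/8 s, in which the tool goes at most 62.5 mm and 10.7 degrees, less where a joint would pass 70% of its speed; a pose out of reach is approached as far as the arm can. A call is refused whole if a number of a shift passes 1 or a number of a turn 1, either way. A call with a gripper value outside its range is refused whole. The fingers move at their own pace and stop on an object; the grip force is fixed at half the most. Time passes only in rows, so rows that do not move let the fingers close, or fill a call up. It gives the time, the measured TCP pose, the force, the opening and the grip force at its end, in the units of the state.
- get_obs(): the state, without advancing time (a new reading comes with each control period).
- capture(name): name is "side" or "top"; returns the picture (480x640x3 uint8, red, green, blue); there is no depth.
- get_calibration(name): a dict with "mtx" (3x3 intrinsics, pixels), "position" and "attitude" of the camera in the world. Camera axes: x right, y down, z forward; pixel columns grow to the right and rows downward; lengths in mm; the calibration is good to about 2 mm. A picture is of the moment at which its call begins. get_calibration takes no time and is no camera call.
- close_job(): hands the job in; it is judged then, once.
The state is a dict: "time": time; "joint_positions": joint angles; "dq": joint speeds; "tau": joint torques, N m; "tool_pos": TCP position; "tcp_rot": TCP orientation; "contact_force": force on the tool from outside, world axes, zero at the start; "moment": the same for the moment, N m; "grip_width": finger opening in mm; "finger_force": force on a finger pad.
Only numpy, scipy, OpenCV 4.12 (cv2) and the standard library are available. Lean on these libraries where they do the work, as an engineer would, in place of code of your own. Each camera call takes 0.05 s, during which the arm holds its last target. There are 200 camera calls.

## Working session

There is one attempt and no reset: what is moved stays moved. The work goes in short steps, Python scripts to look and compute and a tool call to move; the robot and the scene stay as the last step left them, time stands still between calls to the robot, and variables do not carry over. Pictures are saved under pics/ and viewed, at most 10 in all, crops included, and the job is handed in when it is done.

Besides the shell and the picture viewer there is one more tool, called as name([rows], argument=value, ...), one row to a line, values as JSON. arm_command: Moves the arm, as the interface text tells. Its arguments: {"type":"object","properties":{"gripper":{"type":"array"},"dp":{"type":"array"},"twist":{"type":"array"}},"required":["gripper","dp","twist"]}

```bash
mkdir -p pics
python3 - <<'E'
from plant import *
import cv2
o=get_obs();print(o["time"],o["tool_pos"],o["tcp_rot"],o["grip_width"])
for n in("top","side"):
    c=get_calibration(n);print(n,c)
    cv2.imwrite(f"pics/{n}0.png",capture(n)[:,:,::-1])
E
```

```text
0.0 [193.93319017 487.44546684 226.05606969] [-3.14012695e+00 -2.20117962e-04  2.76277075e+00] 91.7062988210952
top {'mtx': array([[589.59572459,   0.        , 324.10624243],
       [  0.        , 589.59572459, 248.84069805],
       [  0.        ,   0.        ,   1.        ]]), 'position': array([466.39948594,  23.37084758, 852.0748356 ]), 'attitude': array([-2.97220456, -0.02671753, -1.57084349])}
side {'mtx': array([[455.87695486,   0.        , 315.90247151],
       [  0.        , 455.87695486, 249.90075027],
       [  0.        ,   0.        ,   1.        ]]), 'position': array([372.13656435, 329.97023766, 585.4436158 ]), 'attitude': array([-2.49169384, -0.01645546, -2.46794823])}
```

View pics/top0.png

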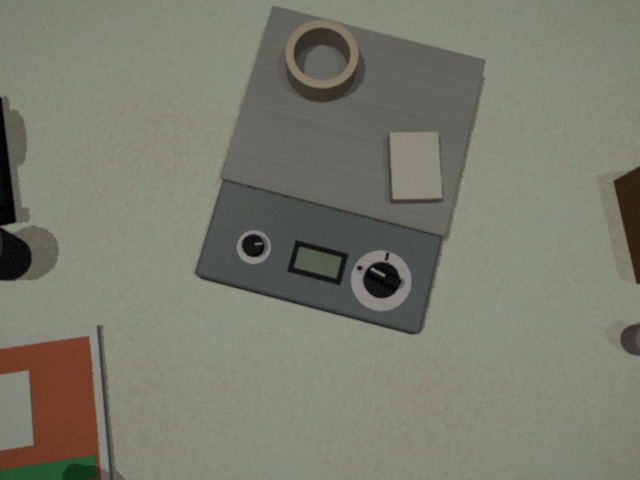

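View pics/side0.png

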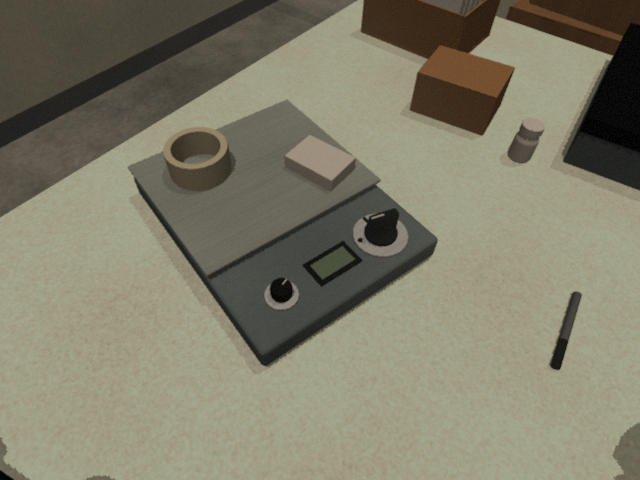

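Top: the lock knob's bezel is near (381,280), with its dot at (360,268) and dash at (387,257). The white pointer line runs from about (370,268) to (385,276). The zero knob is at (254,247). In the side view the lock bar's top is near (380,215). There are a ring and a box on the plate, the box close to the lock knob.

```bash
cat > h.py <<'E'
from plant import *
import cv2, numpy as np
from scipy.spatial.transform import Rotation as R
def ray(n,p,z):
    c=get_calibration(n);d=R.from_euler("xyz",c["attitude"]).as_matrix()@np.linalg.inv(c["mtx"])@[p[0],p[1],1]
    o=c["position"];return o+d*(z-o[2])/d[2]
def blobs(img,box,lo,hi):
    x0,y0,x1,y1=box;g=cv2.cvtColor(img,cv2.COLOR_BGR2GRAY)[y0:y1,x0:x1]
    n,l,s,c=cv2.connectedComponentsWithStats(cv2.inRange(g,lo,hi))
    return [(s[i],c[i]+[x0,y0],np.argwhere(l==i)[:,::-1]+[x0,y0]) for i in range(1,n) if s[i,4]>8]
E
python3 - <<'E'
from h import *
t=cv2.imread("pics/top0.png");s=cv2.imread("pics/side0.png")
for nm,im,boxes in(("top",t,[(345,242,418,316),(232,226,276,268)]),("side",s,[(348,205,412,258),(260,272,302,312)])):
  for b in boxes:
    for lo,hi in((120,255),(0,42)):
      for st,c,p in blobs(im,b,lo,hi):
        if st[4]<15: continue
        h=cv2.convexHull(p.astype(np.int32)); e=cv2.fitEllipse(h) if len(h)>4 else None
        print(nm,lo,st,c.round(1),[np.round(v,1) for v in e] if e else "", ray(nm,e[0] if e else c,54).round(1))
out=np.hstack([cv2.resize(t[240:318,340:420],(400,390),interpolation=cv2.INTER_CUBIC),cv2.resize(s[200:278,345:425],(400,390),interpolation=cv2.INTER_CUBIC)])
cv2.imwrite("pics/crop0.png",np.clip(out*1.5,0,255).astype(np.uint8))
E
```

```text
top 120 [   6    9   60   60 1488] [380.4 281.9] [array([380.7, 280.3]), array([58.9, 60.1]), np.float64(129.2)] [559.8 -75.2  54. ]
top 120 [27 27 12  7 15] [377.5 271.8] [array([378., 272.]), array([ 1.2, 13.9]), np.float64(117.9)] [571.1 -71.7  54. ]
top 0 [ 0 11  3 11 20] [345.6 257. ]  [591.7 -27.5  54. ]
top 0 [ 19  20  37  36 916] [381.6 280.3] [array([381.5, 279.7]), array([34.6, 36. ]), np.float64(104.3)] [560.6 -76.4  54. ]
top 120 [  5   5  33  33 321] [251.9 249.3] [array([253.3, 246.7]), array([32.6, 33.2]), np.float64(59.3)] [605.5  99.   54. ]
top 0 [ 11   9  21  22 339] [252.6 245.5] [array([253. , 245.4]), array([20.5, 22. ]), np.float64(145.3)] [607.3  99.6  54. ]
side 120 [52  0 12 10 69] [407.3 208.1] [array([400.7, 198.2]), array([ 9.6, 40.4]), np.float64(142.1)] [ 576.8 -159.4   54. ]
side 120 [  6  14  54  37 728] [381.7 240.5] [array([380.2, 234.5]), array([41.2, 54.2]), np.float64(100.1)] [560.5 -75.4  54. ]
side 0 [ 15   4  36  37 905] [382.1 228.4] [array([381.7, 225.7]), array([38.4, 40.2]), np.float64(50.0)] [568.4 -91.5  54. ]
side 0 [ 0 41 12 12 55] [352.4 252.7]  [572.8 -21.   54. ]
side 120 [  5  13  33  24 245] [282.2 299.8] [array([281.1, 294.4]), array([28.1, 33.2]), np.float64(86.0)] [606.5  98.3  54. ]
side 0 [ 10   6  23  25 413] [280.8 290.1] [array([280.9, 289.8]), array([22.1, 24.5]), np.float64(175.0)] [611.6  92.9  54. ]
```

View pics/crop0.png

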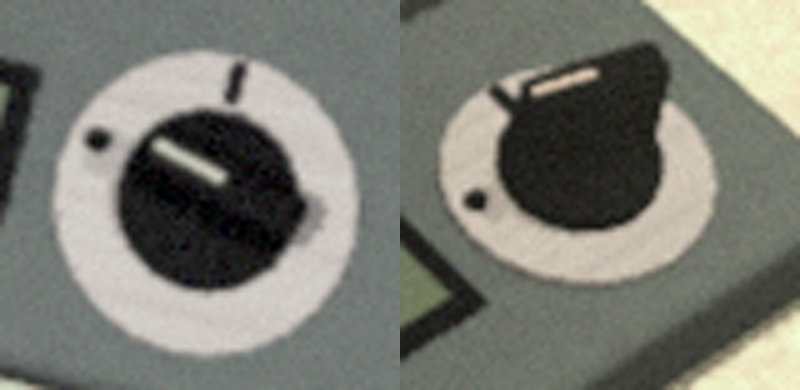

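Both views agree: the lock axis is at (560,-75.3) and the zero knob at (606,98.7). They are 180 mm apart, as specified, so scale yaw is about -14.8°. The bar's yaw is about 60.5°. The tool therefore goes to (560,-75) at yaw 60.5°, which is +98° of twist, and positive twist is clockwise.

arm_command([
  [-1, -0.7, 0],
  [-1, -0.7, 0],
  [-1, -0.7, 0],
  [-1, -0.7, 0],
  [-1, -0.7, 0],
], gripper=[60, 60, 60, 60, 60], twist=[0, 0, 0, 0, 0])

```text
time: 0.72
tool_pos: [278.2, 359.3, 226.4]
tcp_rot: [-3.141, -0.0, 2.763]
contact_force: [0.2, 0.3, 0.4]
grip_width: 60.2
finger_force: 0.0
```

arm_command([
  [-1, -0.7, 0],
  [-1, -0.7, 0],
  [-1, -0.7, 0],
  [-1, -0.7, 0],
  [-1, -0.7, 0],
], gripper=[60, 60, 60, 60, 60], twist=[0, 0, 0, 0, 0])

```text
time: 1.35
tool_pos: [362.0, 231.8, 226.5]
tcp_rot: [-3.141, -0.0, 2.763]
contact_force: [-0.6, 0.4, -0.6]
grip_width: 59.9
finger_force: 0.0
```

arm_command([
  [-1, -0.7, 0],
  [-1, -0.7, 0],
  [-1, -0.7, 0],
  [-1, -0.7, 0],
  [-1, -0.7, 0],
], gripper=[60, 60, 60, 60, 60], twist=[0, 0, 0, 0, 0])

```text
time: 1.98
tool_pos: [445.7, 104.3, 226.5]
tcp_rot: [-3.141, -0.001, 2.763]
contact_force: [0.0, 0.0, -0.1]
grip_width: 60.1
finger_force: 0.0
```

arm_command([
  [-1, -0.7, 0],
  [-1, -0.7, 0],
  [-1, -0.7, 0],
  [-1, -0.7, 0],
  [-1, -0.7, 0],
], gripper=[60, 60, 60, 60, 60], twist=[0, 0, 0, 0, 0])

```text
time: 2.6
tool_pos: [529.5, -23.1, 226.3]
tcp_rot: [3.142, -0.001, 2.763]
contact_force: [0.7, 0.0, -0.2]
grip_width: 59.8
finger_force: 0.0
```

arm_command([
  [0, 0, 0],
  [0, 0, 0],
  [0, 0, 0],
  [0, 0, 0],
  [0, 0, 0],
], gripper=[60, 60, 60, 60, 60], twist=[1, 1, 1, 1, 1])

```text
time: 3.22
tool_pos: [529.0, -22.2, 226.3]
tcp_rot: [-3.141, -0.001, 2.324]
contact_force: [-0.6, -0.3, -0.3]
grip_width: 59.8
finger_force: 0.0
```

arm_command([
  [0, 0, 0],
  [0, 0, 0],
  [0, 0, 0],
  [0, 0, 0],
  [0, 0, 0],
], gripper=[60, 60, 60, 60, 60], twist=[1, 1, 1, 1, 1])

```text
time: 3.85
tool_pos: [529.0, -22.2, 226.3]
tcp_rot: [-3.141, -0.001, 1.887]
contact_force: [0.0, 0.0, -0.7]
grip_width: 59.5
finger_force: 0.0
```

arm_command([
  [0, 0, 0],
  [0, 0, 0],
  [0, 0, 0],
  [0, 0, 0],
  [0, 0, 0],
], gripper=[60, 60, 60, 60, 60], twist=[1, 1, 1, 1, 1])

```text
time: 4.47
tool_pos: [529.0, -22.3, 226.3]
tcp_rot: [-3.141, -0.0, 1.451]
contact_force: [0.2, -1.0, -0.2]
grip_width: 60.3
finger_force: 0.0
```

arm_command([
  [0, 0, 0],
  [0, 0, 0],
  [0, 0, 0],
  [0, 0, 0],
  [0, 0, 0],
], gripper=[60, 60, 60, 60, 60], twist=[1, 1, 1, 1, 0.5])

```text
time: 5.1
tool_pos: [529.0, -22.3, 226.3]
tcp_rot: [-3.141, 0.0, 1.059]
contact_force: [-0.9, -0.0, 0.3]
grip_width: 60.5
finger_force: 0.0
```

arm_command([
  [-0.41, 0.71, 0],
  [-0.41, 0.71, 0],
  [-0.42, 0.71, 0],
  [0, 0, 1],
  [0, 0, 1],
], gripper=[60, 60, 60, 60, 60], twist=[0, 0, 0, 0, 0])

```text
time: 5.72
tool_pos: [561.3, -77.0, 175.9]
tcp_rot: [3.141, -0.0, 1.06]
contact_force: [0.1, 0.6, -0.1]
grip_width: 59.8
finger_force: 0.0
```

arm_command([
  [0, 0, 1],
  [0, 0, 1],
  [0, 0, 0.2],
  [0, 0, 0],
  [0, 0, 0],
], gripper=[60, 60, 60, 60, 60], twist=[0, 0, 0, 0, 0])

```text
time: 6.35
tool_pos: [561.4, -75.8, 122.8]
tcp_rot: [3.14, -0.001, 1.061]
contact_force: [0.3, -0.2, 0.0]
grip_width: 60.0
finger_force: 0.0
```

Run:
```python
from h import *
o=get_obs();print(o["tool_pos"],o["tcp_rot"])
t=capture("top");s=capture("side")
out=np.hstack([cv2.resize(a,(400,400)) for a in(t[210:350,310:450],s[130:290,300:460])])
cv2.imwrite("pics/c1.png",np.clip(out[:,:,::-1]*1.4,0,255).astype(np.uint8))
```

```text
[561.3964513  -75.75816514 122.78469882] [ 3.13964913e+00 -5.78896837e-04  1.06095693e+00]
```

View pics/c1.png

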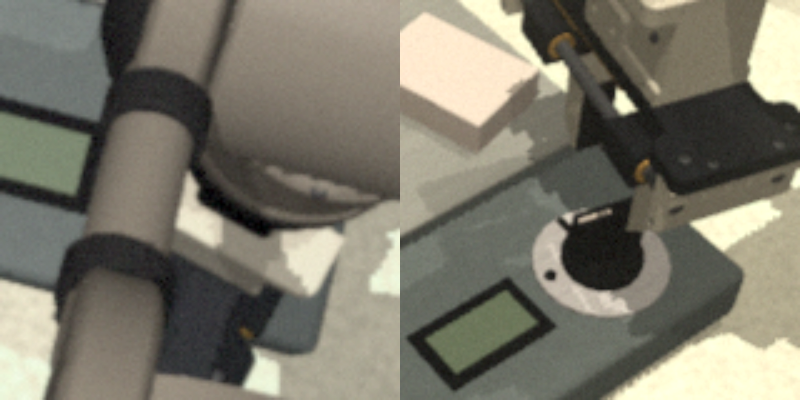

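Side view: the fingers straddle the bar, aligned with it, and the box is clear. Next I descend and close.

arm_command([
  [0, -0.05, 0.6],
  [0, 0, 0.6],
  [0, 0, 0.6],
  [0, 0, 0.4],
  [0, 0, 0],
], gripper=[60, 60, 60, 60, 60], twist=[0, 0, 0, 0, 0])

```text
time: 7.08
tool_pos: [558.9, -74.5, 65.6]
tcp_rot: [-3.14, 0.0, 1.061]
contact_force: [0.6, 0.1, 0.2]
grip_width: 60.0
finger_force: 0.0
```

arm_command([
  [0, 0, 0],
  [0, 0, 0],
  [0, 0, 0],
  [0, 0, 0],
  [0, 0, 0],
], gripper=[40, 25, 10, 5, 5], twist=[0, 0, 0, 0, 0])

```text
time: 7.7
tool_pos: [561.3, -75.6, 67.2]
tcp_rot: [3.137, -0.001, 1.061]
contact_force: [9.9, -6.9, -4.9]
grip_width: 14.6
finger_force: 5.8
```

arm_command([
  [0, 0.05, 0],
  [0, 0, 0],
  [0, 0, 0],
  [0, 0, 0],
  [0, 0, 0],
], gripper=[5, 5, 5, 5, 5], twist=[0, 0, 0, 0, 0])

```text
time: 8.32
tool_pos: [561.7, -75.9, 67.3]
tcp_rot: [3.139, -0.0, 1.061]
contact_force: [3.8, -3.4, 1.9]
grip_width: 13.9
finger_force: 30.0
```

arm_command([
  [0, 0, -0.14],
  [0, 0, -0.15],
  [0, 0, -0.15],
  [0, 0, -0.14],
  [0, 0, 0],
], gripper=[5, 5, 5, 5, 5], twist=[0, 0, 0, 0, 0])

```text
time: 8.95
tool_pos: [561.7, -75.9, 81.5]
tcp_rot: [3.139, -0.0, 1.061]
contact_force: [5.4, -3.9, -0.5]
grip_width: 13.9
finger_force: 30.0
```

Run:
```python
from h import *
o=get_obs();print(o["tool_pos"],o["contact_force"],o["finger_force"],o["moment"])
s=capture("side")
cv2.imwrite("pics/c2.png",np.clip(cv2.resize(s[150:270,310:430],(480,480),interpolation=2)[:,:,::-1]*1.4,0,255).astype(np.uint8))
```

```text
[561.68523698 -75.85005689  81.45126812] [ 5.43006641 -3.8667301  -0.46793804] 29.967909157276154 [-0.64220144 -0.82005098  0.06531489]
```

View pics/c2.png

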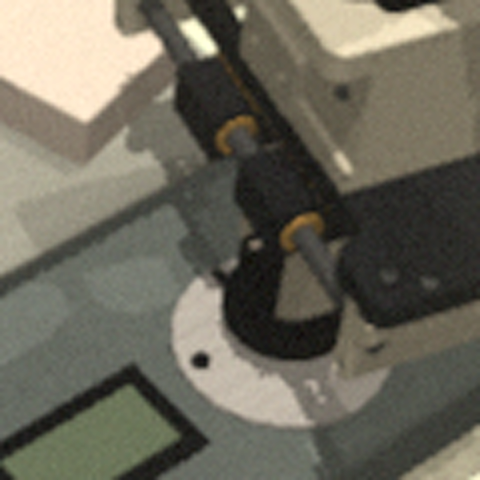

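The disc has lifted off the bezel and shows a shadow underneath, with 14 mm of travel. Now I turn it 75.6° clockwise, centring by a small amount as I go.

arm_command([
  [0, 0.03, 0],
  [0, 0, 0],
  [0, 0, 0],
  [0, 0, 0],
  [0, 0, 0],
], gripper=[5, 5, 5, 5, 5], twist=[0, 0.7, 0.7, 0.8, 0.8])

```text
time: 9.62
tool_pos: [561.9, -76.0, 81.4]
tcp_rot: [3.14, -0.001, 0.797]
contact_force: [3.9, -3.6, 0.5]
grip_width: 13.7
finger_force: 30.0
```

arm_command([
  [0, 0, 0],
  [0, 0, 0],
  [0, 0, 0],
  [0, 0, 0],
  [0, 0, 0],
], gripper=[5, 5, 5, 5, 5], twist=[0.8, 0.8, 0.8, 0.8, 0.8])

```text
time: 10.25
tool_pos: [562.0, -76.2, 81.5]
tcp_rot: [3.14, -0.001, 0.448]
contact_force: [5.2, -3.7, 0.0]
grip_width: 14.1
finger_force: 30.0
```

arm_command([
  [0.01, 0.02, 0],
  [0, 0, 0],
  [0, 0, 0],
  [0, 0, 0],
  [0, 0, 0],
], gripper=[5, 5, 5, 5, 5], twist=[0.8, 0.8, 0.8, 0.8, 0.8])

```text
time: 10.88
tool_pos: [562.1, -76.4, 81.4]
tcp_rot: [3.141, -0.001, 0.099]
contact_force: [2.8, -2.8, 0.4]
grip_width: 13.8
finger_force: 30.0
```

arm_command([
  [0, 0, 0],
  [0, 0, 0],
  [0, 0, 0],
  [0, 0, 0],
  [0, 0, 0],
], gripper=[5, 5, 5, 5, 5], twist=[0.8, 0.8, 0.8, 0.8, 0.9])

```text
time: 11.5
tool_pos: [562.1, -76.7, 81.4]
tcp_rot: [3.141, -0.001, -0.259]
contact_force: [3.4, -4.6, 0.1]
grip_width: 14.0
finger_force: 30.0
```

arm_command([
  [0, 0, 0],
  [0, 0, 0],
  [0, 0, 0],
  [0, 0, 0],
  [0, 0, 0],
], gripper=[5, 5, 5, 5, 5], twist=[0, 0, 0, 0, 0])

```text
time: 12.12
tool_pos: [562.1, -76.7, 81.4]
tcp_rot: [3.141, -0.001, -0.257]
contact_force: [2.5, -3.6, 0.6]
grip_width: 13.9
finger_force: 30.0
```

Run:
```python
from h import *
o=get_obs();print(o["tool_pos"],o["tcp_rot"],o["contact_force"],o["moment"])
s=capture("side");t=capture("top")
out=np.hstack([cv2.resize(a,(400,400),interpolation=2) for a in(s[150:270,310:430],t[220:340,320:440])])
cv2.imwrite("pics/c3.png",np.clip(out[:,:,::-1]*1.4,0,255).astype(np.uint8))
```

```text
[562.12848196 -76.69733446  81.43114817] [ 3.14095539e+00 -1.34921413e-03 -2.56886854e-01] [ 2.51844443 -3.5546181   0.56581599] [-0.77066793 -0.51850432 -0.04335177]
```

View pics/c3.png

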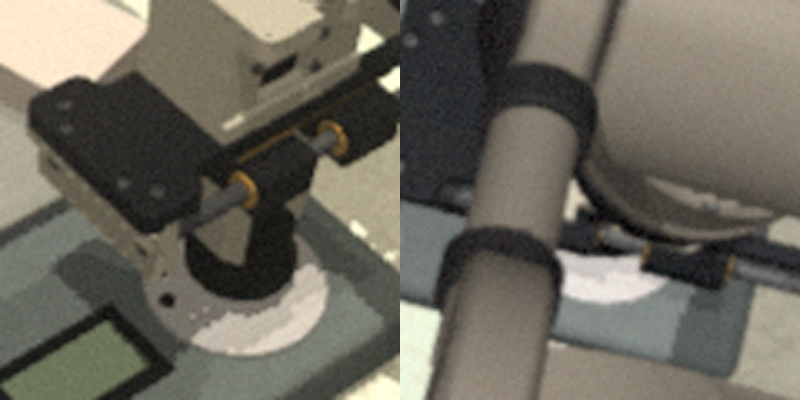

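The knob turned with the gripper and the tool yaw is -14.7°, parallel to the scale's x. Next I push it down.

arm_command([
  [0, 0, 0.14],
  [0, 0, 0.15],
  [0, 0, 0.15],
  [0, 0, 0.14],
  [0, 0, 0],
], gripper=[5, 5, 5, 5, 5], twist=[0, 0, 0, 0, 0])

```text
time: 12.85
tool_pos: [562.1, -76.7, 66.9]
tcp_rot: [3.141, -0.001, -0.257]
contact_force: [2.7, -5.2, 1.9]
grip_width: 13.8
finger_force: 30.0
```

arm_command([
  [0, 0, 0.04],
  [0, 0, 0.04],
  [0, 0, 0.0],
  [0, 0, 0],
  [0, 0, 0],
], gripper=[5, 5, 5, 5, 5], twist=[0, 0, 0, 0, 0])

```text
time: 13.48
tool_pos: [562.2, -76.7, 66.7]
tcp_rot: [3.141, -0.002, -0.257]
contact_force: [-2.4, -4.3, 15.8]
grip_width: 13.8
finger_force: 30.0
```

It is home: 15.8 N against the stop, at the starting height. Now I release and retreat.

arm_command([
  [0, 0, 0],
  [0, 0, 0],
  [0, 0, 0],
  [0, 0, 0],
  [0, 0, 0],
], gripper=[25, 40, 50, 50, 50], twist=[0, 0, 0, 0, 0])

```text
time: 14.1
tool_pos: [561.6, -75.9, 64.5]
tcp_rot: [-3.141, 0.0, -0.257]
contact_force: [0.8, -0.4, 0.2]
grip_width: 49.5
finger_force: 0.0
```

arm_command([
  [0, 0, -0.5],
  [0, 0, -0.8],
  [0, 0, -1],
  [0, 0, -1],
  [0, 0, -1],
], gripper=[50, 50, 50, 50, 50], twist=[0, 0, 0, 0, 0])

```text
time: 14.72
tool_pos: [561.8, -76.0, 174.1]
tcp_rot: [-3.141, -0.001, -0.257]
contact_force: [0.7, -0.8, -0.4]
grip_width: 50.3
finger_force: 0.0
```

arm_command([
  [-1, 0, -1],
  [-1, 0, 0],
  [-1, 0, 0],
  [-1, 0, 0],
  [-1, 0, 0],
], gripper=[50, 50, 50, 50, 50], twist=[0, 0, 0, 0, 0])

```text
time: 15.35
tool_pos: [440.1, -44.1, 198.2]
tcp_rot: [-3.141, -0.001, -0.257]
contact_force: [0.8, 0.8, 0.4]
grip_width: 50.3
finger_force: 0.0
```

Run:
```python
from h import *
o=get_obs();print(o["time"],o["tool_pos"],o["contact_force"])
s=capture("side");t=capture("top")
cv2.imwrite("pics/s4.png",s[:,:,::-1]);cv2.imwrite("pics/t4.png",t[:,:,::-1])
out=np.hstack([cv2.resize(a,(400,400),interpolation=2) for a in(s[190:270,340:420],t[240:320,340:420])])
o2=np.hstack([cv2.resize(a,(400,200),interpolation=2) for a in(s[275:315,250:330],t[226:266,220:300])])
cv2.imwrite("pics/c4.png",np.clip(np.vstack([out,o2])[:,:,::-1]*1.4,0,255).astype(np.uint8))
```

```text
15.35 [440.12766583 -44.11642431 198.15965693] [0.80594976 0.79840603 0.3856056 ]
```

View pics/c4.png

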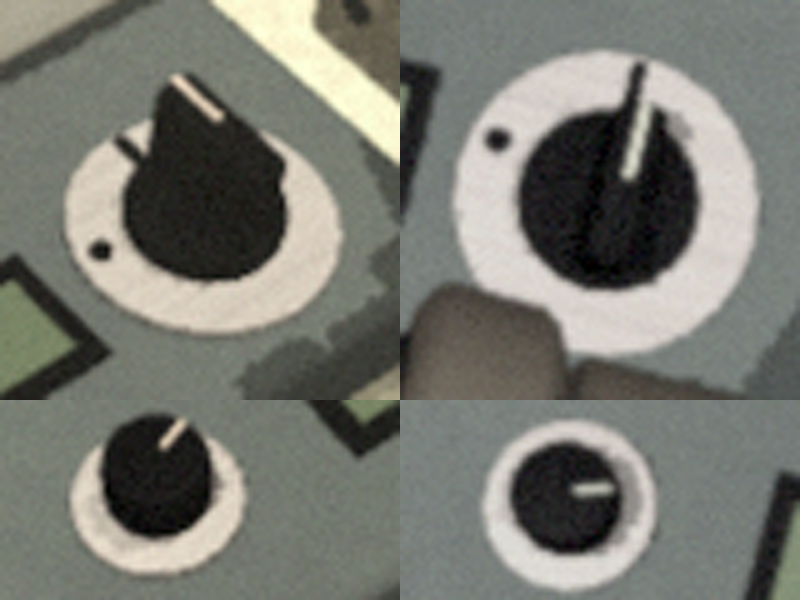

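The pointer lines up with the dash and the disc sits down on its bezel. The zero mark is still at about (262,244), and the arm is clear.

```bash
python3 -c "
from plant import *
print(close_job())"
```

```text
the job is handed in; nothing more can be done
None
```

The lock knob was pulled up, turned about 75° clockwise so its pointer faces the weighing plate, and pushed back home; the zero knob looks unmoved and the job was handed in at about 15.5 s, result not shown.

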